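Pour the cleaned brass fittings down the chute into the sample canister

ROBOT

A 6-joint arm with a two-finger parallel gripper is mounted at the origin on a cart in front of the work surface, level with it; the furniture and walls round the work are solid. World frame = base frame: x ahead of the robot, y to its left, z up, the work surface at z = 0. Lengths are in mm, angles in rad, forces in N, time in s.
With the tool pointing down it reaches from about 275 to 825 mm from the base axis. Payload 5.2 kg.
Tool frame: the origin (TCP) lies at the very end of the fingers, on their centre line; the grasp point (between the pads) lies 19 mm behind it; z points along the fingers, y is the direction in which the jaws open and shut (so a half turn about z gives the same grasp; the last joint's range is limited). The gripper opens to 93 mm and grips with 3 to 60 N. Pads are 15 mm wide; open, the fingers measure 128 mm over their backs; the gripper's body (75 mm by 188 mm) begins 65 mm behind the grasp point.
Start: joints at [1.056, 0.259, 1.535, -0, 1.348, -0.203], TCP at [168.703, 523.492, 218.653] pointing down, gripper open.
Joint ranges: [-3.14, 3.14], [-0.91, 2.08], [0.19, 2.58], [-1.22, 4.36], [0.22, 2.71], [-3.12, 3.12]. Speed limits (rad/s): [2.57, 2.57, 3.14, 3.14, 3.14, 3.14].

INTERFACE

Orientations are given as [roll, pitch, yaw] about the fixed x, y, z axes, in that order (R = Rz(yaw) Ry(pitch) Rx(roll)).
In Python, from bench import robot gives the robot as it stands. The module is installed in compiled form; this text tells all that it offers. Calls block until the motion is done:
- robot.move_ptp(position, orientation): joint-space move of the TCP to a pose.
- robot.move_linear(position, ori=None, speed=150, f_stop=None): straight line of the TCP; ori=None keeps the orientation; speed is the mean speed in mm/s. With f_stop (N) it stops when the force on the tool has changed by that much, and returns True; else False.
- robot.move_j(angles): joint-space move.
- robot.move_gripper(opening): opening from 0.0 (shut) to 1.0 (fully open); the grip force is fixed at half the most; returns when the fingers have stopped.
- robot.sleep(seconds).
- robot.inverse_kinematics(position, orientation): joint angles nearest the present ones, or None.
- robot.get_image(name): name is "scene" or "top" or "wrist"; returns a dict with "img" (420x560x3 uint8, blue, green, red), "fovy" (degrees; the focal length in pixels is half the picture's height over the tangent of half this angle, whatever the lens; pixels are square), "cx", "cy" (the principal point, pixels), "k1" (the pictures are not rectified: a ray, as slopes to the right and down, at radius r is drawn at 1 + k1 r^2 times it, then the intrinsics apply), "eye" and "orientation" of the camera in the world. Camera axes: x right, y down, z forward; pixel columns grow to the right and rows downward; lengths in mm; the calibration is good to about 2 mm. A picture is of the moment at which its call begins. There is no depth.
A pose or a line that the arm cannot do raises robot.MotionError and nothing moves.
- robot.hand_in(): hands the job in, once; it reports no verdict.
Readings, each from a call of its own:
- robot.current_t(): time.
- robot.current_qpos(): joint angles.
- robot.current_joint_vel(): joint speeds.
- robot.current_joint_efforts(): joint torques, N m.
- robot.current_tcp_pos(): TCP position.
- robot.current_eef_rot(): TCP orientation.
- robot.current_contact_force(): force on the tool from outside, world axes, zero at the start.
- robot.current_ft_torque(): the same for the moment, N m.
- robot.current_gripper_width(): opening from 0.0 (shut) to 1.0 (fully open).
Only numpy, scipy, OpenCV 4.12 (cv2) and the standard library are available. Lean on these libraries where they do the work, as an engineer would, in place of code of your own. Each camera call takes 0.05 s, during which the arm holds its last target.

TASK

Swing the dust cover of the sample canister wide open, then lift the steel chute by its grip and pour all four brass fittings through its spout into the canister's neck; they have been cleaned, so the gripper must not touch them and none may land on the worktop. Then set the empty chute down level on the worktop, clear of the canister, and swing the cover fully shut again. Do not shift or knock over anything else on the table.

Things in the scene. Friction and masses are not known exactly. Their poses are not given: they have to be found in the camera images.
- chute_grip (a point): Centre of the chute's black grip, where it is held: an upright block 32 mm long (chute x), 14 mm thick (chute y), 44 mm tall, from 22 to 66 mm above the chute's underside; this point is 46 mm above it. The chute is an open sheet-steel channel, 130 to 210 g empty, lying flat. Its axes: z up, the spout points along -x, the grip stands behind the channel at +x
- chute_lip (a point): Middle of the spout's open end, on the floor's upper face: 161 mm along -x from the grip centre, 43.5 mm lower, 2.5 mm above the underside. The channel runs straight from a back wall 19 mm in front of the grip centre to this end: 18 mm wide inside, 23 mm outside, walls 12 to 15 mm high, its rear third flared to 39 mm at 27 mm height. Polished: fittings begin to slide at 13 to 22 degrees and run out at 40 or more
- fitting_0_mid (a point): Centre of a turned brass hose fitting, 12 mm in diameter and 23 mm long, 12 g, one of four alike that lie loose in a row in the chute; its own z is its long axis
- fitting_1_mid (a point): Centre of a turned brass hose fitting, 12 mm in diameter and 23 mm long, 12 g, one of four alike that lie loose in a row in the chute; its own z is its long axis
- fitting_2_mid (a point): Centre of a turned brass hose fitting, 12 mm in diameter and 23 mm long, 12 g, one of four alike that lie loose in a row in the chute; its own z is its long axis
- fitting_3_mid (a point): Centre of a turned brass hose fitting, 12 mm in diameter and 23 mm long, 12 g, one of four alike that lie loose in a row in the chute; its own z is its long axis
- canister_mouth (a point): Centre of the rim of the sample canister's neck, 100 mm above the worktop. The aluminium canister is fixed on a dark 104 mm square foot plate; body 84 mm in diameter up to 68 mm height, then a neck 49 mm outside and 40 mm inside; hollow down to 13 mm above the worktop. Its axes: z up; the cover's pivot stands towards +y
- cover_pivot (a point): On the upright pivot axis of the dust cover, 41 mm from the mouth's centre towards the canister's +y, at the height of the cover's top (105 mm above the worktop)
- cover_knob (a point): Middle of the upright dark steel pin (12 mm in diameter, its shaft from 106 to 128 mm above the worktop) on the cover, 58 mm from the pivot; the handle by which the cover is pushed or drawn round. The cover is a flat steel disc, 59 mm in diameter and 5 mm thick, its centre 41 mm from the pivot, lying just above the rim
- cover (a joint): Swivel angle of the dust cover about its upright pivot: 0 = shut (disc centred over the mouth, at its stop), growing as the cover swings clockwise seen from above; the mouth is wholly uncovered from about 1.35 rad and the other stop is at 2.2 rad. Stays where it is left; moved by about 0.5 N at the pin
- casting: Bystander: crooked grey die-cast part on a turned round weight, 76 x 81 x 197 mm high; origin at its underside, its parts lie within 45 mm of the origin seen from above
- ref_stand: Bystander: black calibration stand with reference ball, round foot 83 mm in diameter, 187 mm high; origin at the centre of its underside
- magnet: Bystander: black magnetic base, 48 x 50 x 51 mm; origin at the centre of its underside
- block: Bystander: steel gauge block, 19 x 36 x 30 mm high; origin at the centre of its underside
- ball_bearing: Bystander: ball bearing lying flat, 35 mm in diameter, 11 mm high; origin at the centre of its underside
- eye_loupe: Bystander: black eye loupe, 34 mm in diameter, 30 mm high; origin at the centre of its underside
- disc: Bystander: round contact disc with two studs, 23 mm in diameter, 13 mm high; origin at the centre of its underside
There are look-alikes about, which are no part of the job. Leave any blue look-alike of the part that bears chute_grip alone.

How it is judged (in metres and radians):
On the way, in this order (a step that is already met when the one before it is completed fails the run):
1. the cover is swung clear of the mouth while all four fittings still lie in the chute (value of joint cover above 1.45 rad and z of each of fitting_0_mid, fitting_1_mid, fitting_2_mid, fitting_3_mid in the frame of chute_grip below 0 m and distance between each of fitting_0_mid, fitting_1_mid, fitting_2_mid, fitting_3_mid and chute_grip below 0.17 m), for 0.2 s.
2. all four fittings have dropped through the neck into the canister, with the cover still open (horizontal distance between each of fitting_0_mid, fitting_1_mid, fitting_2_mid, fitting_3_mid and canister_mouth below 0.042 m and height (world z) of fitting_0_mid between 0.012 and 0.085 m and height (world z) of fitting_1_mid between 0.012 and 0.085 m and height (world z) of fitting_2_mid between 0.012 and 0.085 m and height (world z) of fitting_3_mid between 0.012 and 0.085 m and value of joint cover above 1.2 rad), for 0.2 s.
At the end, for the whole second after the job is handed in: All four fittings lie inside the canister (centres within 42 mm of its axis and below 85 mm), the cover is shut to within 0.12 rad, and the chute stands level (within 0.08 rad) on the worktop beside the canister, its spout end more than 50 mm and its grip more than 60 mm from the mouth's centre (horizontal distance between each of fitting_0_mid, fitting_1_mid, fitting_2_mid, fitting_3_mid and canister_mouth below 0.042 m and height (world z) of fitting_0_mid between 0.012 and 0.085 m and height (world z) of fitting_1_mid between 0.012 and 0.085 m and height (world z) of fitting_2_mid between 0.012 and 0.085 m and height (world z) of fitting_3_mid between 0.012 and 0.085 m and value of joint cover below 0.12 rad and height (world z) of chute_lip below 0.008 m and height (world z) of chute_grip between 0.04 and 0.052 m and angle between chute_grip's own z axis and vertical below 0.08 rad and horizontal distance between chute_grip and canister_mouth above 0.06 m and horizontal distance between chute_lip and canister_mouth above 0.05 m); the robot touches nothing.
It fails at once if the gripper touches a fitting (contact force between the fingers and fitting_0 above 0.3 N or contact force between the fingers and fitting_1 above 0.3 N or contact force between the fingers and fitting_2 above 0.3 N or contact force between the fingers and fitting_3 above 0.3 N).
It fails at once if a fitting lands on the worktop ((height (world z) of fitting_0_mid below 0.014 m and horizontal distance between fitting_0_mid and canister_mouth above 0.05 m and distance between fitting_0_mid and chute_grip above 0.2 m) or (height (world z) of fitting_1_mid below 0.014 m and horizontal distance between fitting_1_mid and canister_mouth above 0.05 m and distance between fitting_1_mid and chute_grip above 0.2 m) or (height (world z) of fitting_2_mid below 0.014 m and horizontal distance between fitting_2_mid and canister_mouth above 0.05 m and distance between fitting_2_mid and chute_grip above 0.2 m) or (height (world z) of fitting_3_mid below 0.014 m and horizontal distance between fitting_3_mid and canister_mouth above 0.05 m and distance between fitting_3_mid and chute_grip above 0.2 m)).
It fails at once if a bystander is knocked over (angle between any of casting, ref_stand, magnet's own z axis and vertical above 0.3 rad).
It fails at once if a bystander is shifted by more than 20 mm (distance of any of casting, ref_stand, magnet, block, ball_bearing, eye_loupe, disc from where it was at the start of the episode above 0.02 m).
It also fails if it takes over 72 s, if anything falls off the work surface, if the arm or the gripper's body presses on something with over 40 N, if the wrist force passes 120 N, or if a joint passes its speed limit or range.

## Working session

There is one attempt and no reset: what is moved stays moved. The work goes in short steps, each a Python script; the robot and the scene stay as the last script left them, time stands still between calls to the robot, and variables do not carry over. Pictures are saved under pics/ and viewed, and the job is handed in when it is done.

```bash
mkdir -p pics; ls; cat > h.py <<'E'
import numpy as np, cv2, pickle
from scipy.spatial.transform import Rotation as R
from bench import robot
def grab(name,fn):
    d=robot.get_image(name); cv2.imwrite(f'pics/{fn}.png',d['img']); pickle.dump(d,open(f'pics/{fn}.pkl','wb')); return d
def load(fn): return pickle.load(open(f'pics/{fn}.pkl','rb'))
E
python3 - <<'E'
from h import *
for n in ['scene','top','wrist']:
    d=grab(n,n+'0'); print(n,{k:v for k,v in d.items() if k!='img'})
print(robot.current_t(),robot.current_eef_rot(),robot.current_tcp_pos())
E
```

```text
pics
scene {'fovy': 52.43741967244952, 'cx': 288.8322830664988, 'cy': 208.25355974511535, 'k1': -0.07478684805729757, 'eye': array([180.03416438, 343.45201397, 803.26556208]), 'orientation': array([-2.38441186, -0.01144645, -2.41652936])}
top {'fovy': 43.28130620457065, 'cx': 268.4976945225125, 'cy': 213.1617924620033, 'k1': -0.03127325353291166, 'eye': array([ 544.82448918, -160.43800782, 1361.49996268]), 'orientation': array([-3.08118805,  0.00776372, -1.58607497])}
wrist {'fovy': 63.23547852843587, 'cx': 278.36448681343074, 'cy': 200.33374742154402, 'k1': 0.0017305629967005458, 'eye': array([ 97.46432609, 547.25734645, 383.77806473]), 'orientation': array([2.86582499e+00, 1.28861816e-03, 1.25897559e+00])}
0.15 [-3.14024130e+00 -2.73788256e-04  2.82983253e+00] [168.48835082 523.12293576 218.01658653]
```

View pics/scene0.png

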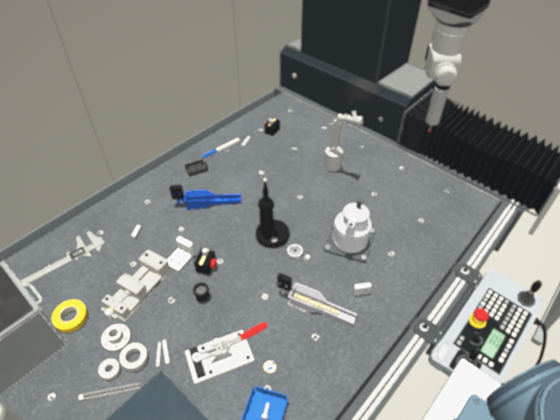

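View pics/top0.png

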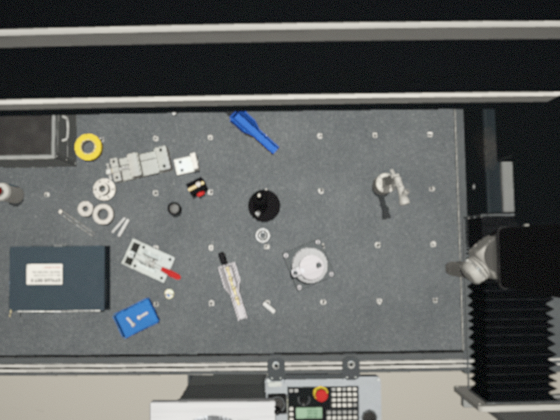

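View pics/wrist0.png

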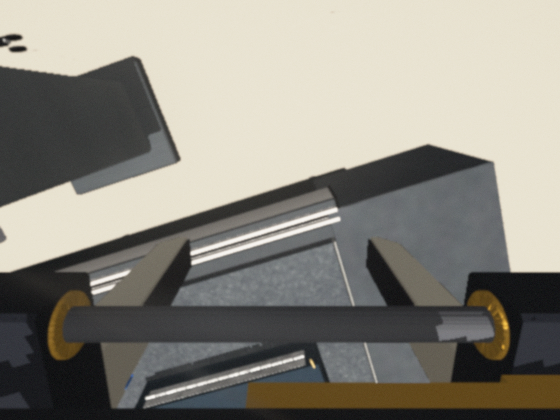

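The steel chute is at scene (318,303), top (232,285); its black grip is at scene (283,283). The blue look-alike is at scene (207,198), top (255,130). The canister is at scene (352,230), top (311,265). I'll confirm with enlarged crops.

```bash
cat >> h.py <<'E'
def cam(d):
    f=210/np.tan(np.radians(d['fovy'])/2); return f,R.from_euler('xyz',d['orientation']).as_matrix(),np.array(d['eye'])
def ray(d,u,v):
    f,Rm,e=cam(d); p=np.array([(u-d['cx'])/f,(v-d['cy'])/f]); q=p.copy()
    for _ in range(20): q=p/(1+d['k1']*(q@q))
    return e,Rm@np.array([q[0],q[1],1.])
def onz(d,u,v,z):
    e,r=ray(d,u,v); return e+r*(z-e[2])/r[2]
def proj(d,P):
    f,Rm,e=cam(d); c=Rm.T@(np.array(P,float)-e); q=c[:2]/c[2]; q=q*(1+d['k1']*(q@q)); return q*f+[d['cx'],d['cy']]
def tri(*obs):
    A=np.zeros((3,3));b=np.zeros(3)
    for d,u,v in obs:
        e,r=ray(d,u,v); r=r/np.linalg.norm(r); M=np.eye(3)-np.outer(r,r); A+=M;b+=M@e
    P=np.linalg.solve(A,b); return P,[float(np.linalg.norm(proj(d,P)-[u,v])) for d,u,v in obs]
def crop(d,u0,v0,u1,v1,s,fn):
    cv2.imwrite(f'pics/{fn}.png',cv2.resize(d['img'][v0:v1,u0:u1],None,fx=s,fy=s,interpolation=cv2.INTER_CUBIC))
E
python3 - <<'E'
from h import *
s,t=load('scene0'),load('top0')
a=s['img'][180:330,260:400]; b=t['img'][230:330,200:340]
crop(s,260,190,400,330,5,'c1') if 0 else None
cv2.imwrite('pics/c1.png',cv2.resize(s['img'][190:330,260:390],None,fx=4.2,fy=4.2,interpolation=cv2.INTER_CUBIC))
cv2.imwrite('pics/c2.png',cv2.resize(t['img'][230:330,200:340],None,fx=5.5,fy=5.5,interpolation=cv2.INTER_CUBIC))
print(onz(t,222,258,66),onz(t,240,318,10),onz(t,311,265,105),onz(s,283,283,66),onz(s,352,320,10))
E
```

```text
[515.40899505 -36.34644434  66.        ] [361.92731825 -74.97742176  10.        ] [ 496.62045208 -250.43517255  105.        ] [505.22830756 -18.29976473  66.        ] [362.91896605 -73.5256386   10.        ]
```

View pics/c1.png

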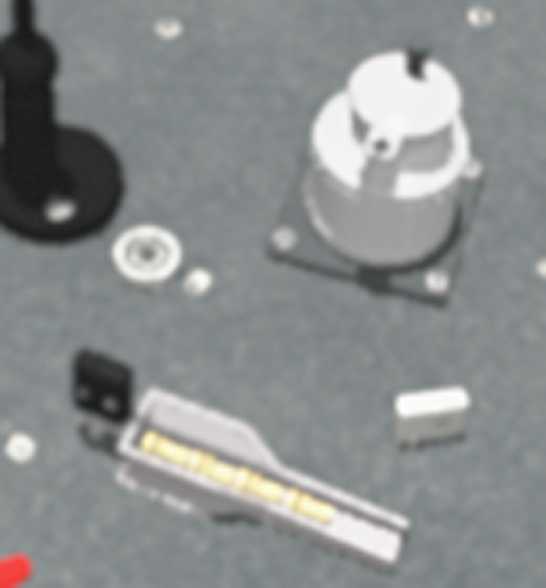

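View pics/c2.png

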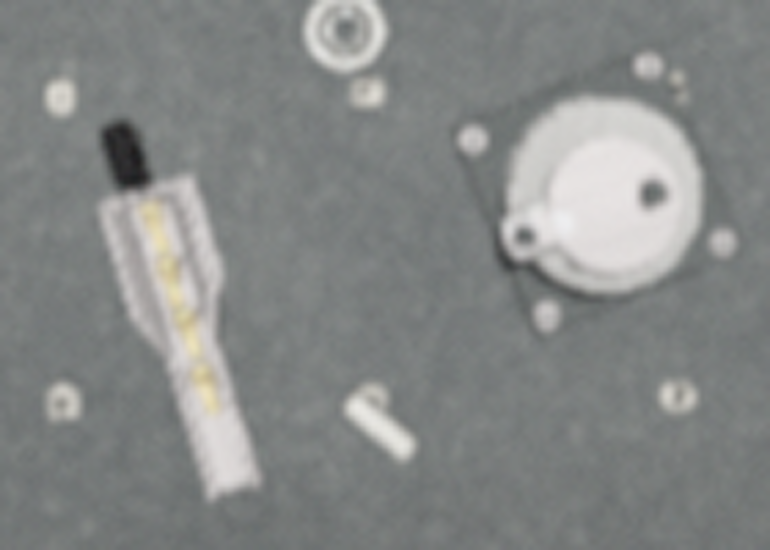

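The crops confirm it. The steel chute, with yellow fittings, has its black grip at scene (284,281). The canister's cover is shut: pivot at top (295,273), pin at (319,265). Next I'll measure more precisely.

```bash
python3 - <<'E'
from h import *
s,t=load('scene0'),load('top0')
print('pin z128',onz(t,318.7,265.1,128),onz(s,359.3,202.5,128)); 
print('pivot z105',onz(t,295.3,272.9,105),onz(s,350.7,224.8,105))
print('disc',onz(t,311.3,267.3,105))
print('feet bolts', [onz(t,200+a/5.5,230+b/5.5,6).round(1) for a,b in [(472,138),(648,66),(723,242),(547,315)]])
print('feet bolts s', [onz(s,260+a/4.2,190+b/4.2,6).round(1) for a,b in [(285,237),(437,281),(473,168)]])
def dark(d,u0,v0,u1,v1,th=60):
    m=(d['img'].max(2)[v0:v1,u0:u1]<th).astype(np.uint8); n,l,st,c=cv2.connectedComponentsWithStats(m)
    for i in range(1,n):
        if st[i,4]>4:
            P=np.argwhere(l==i)[:,::-1]; print(st[i]+[u0,v0,0,0,0],c[i]+[u0,v0]); print('rect',cv2.minAreaRect((P+[u0,v0]).astype(np.float32)))
dark(t,215,248,230,268);dark(s,272,268,296,304)
cv2.imwrite('pics/c3.png',cv2.resize(s['img'][260:335,265:365],None,fx=7.5,fy=7.5,interpolation=cv2.INTER_CUBIC))
cv2.imwrite('pics/c4.png',cv2.resize(t['img'][248:323,210:260],None,fx=8,fy=8,interpolation=cv2.INTER_CUBIC))
E
```

```text
pin z128 [ 496.99424551 -266.64719257  128.        ] [ 493.30860258 -257.41541391  128.        ]
pivot z105 [ 478.59575978 -212.99577325  105.        ] [ 478.719713   -209.25280127  105.        ]
disc [ 491.19336697 -251.03770892  105.        ]
feet bolts [array([ 519. , -193.8,    6. ]), array([ 551.1, -276.1,    6. ]), array([ 469.2, -309.2,    6. ]), array([ 436.8, -227.1,    6. ])]
feet bolts s [array([ 521.3, -195.4,    6. ]), array([ 439.1, -227.5,    6. ]), array([ 470.6, -310.2,    6. ])]
[219 253   8  11  55] [222.21818182 258.05454545]
rect ((222.30001831054688, 257.9000244140625), (10.75174331665039, 5.0596442222595215), 71.56504821777344)
[278 275  13  15 128] [284.1796875 281.859375 ]
rect ((284.0, 282.0), (14.0, 12.0), 90.0)
```

View pics/c3.png

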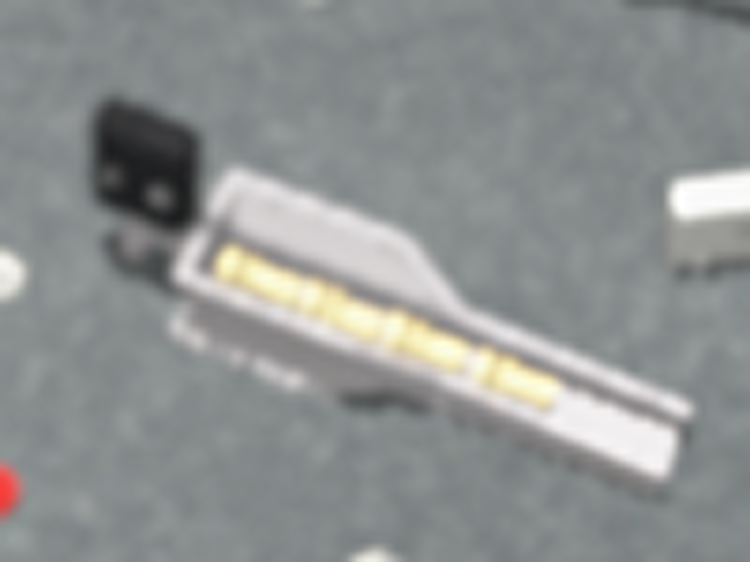

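View pics/c4.png

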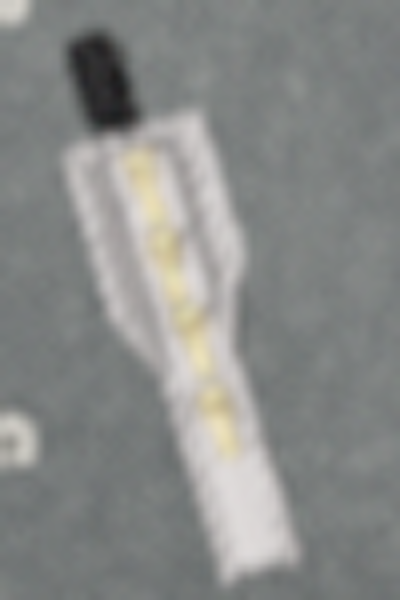

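```bash
python3 - <<'E'
from h import *
s,t=load('scene0'),load('top0')
print(onz(t,222.2,258.05,58),onz(s,284.2,281.9,46), tri((t,222.2,258.05),(s,284.2,281.9)))
T=lambda a,b,z:onz(t,210+a/8,248+b/8,z).round(1)
S=lambda a,b,z:onz(s,265+a/7.5,260+b/7.5,z).round(1)
print('lip wall corners top',T(228,580,13),T(297,560,13))
print('lip scene: floor corners',S(680,428,2.5),S(660,478,0), 'walltop',S(690,408,13),S(668,478,0))
print('back wall top corners',T(66,155,27),T(205,112,27),'scene',S(235,170,27),S(178,280,27))
print('fittings ends top',T(140,158,8),T(230,450,8),'scene',S(230,255,8),S(540,392,8))
print('grip top in scene',S(105,100,66),S(195,140,66))
E
```

```text
[515.09763052 -36.07089774  58.        ] [514.01178903 -31.83995648  46.        ] (array([515.23128185, -34.15936485,  42.08149187]), [0.25434702504012224, 0.2990892799267045])
lip wall corners top [356.1 -71.3  13. ] [362.1 -93.2  13. ]
lip scene: floor corners [362.9 -88.2   2.5] [358.6 -73.1   0. ] walltop [362.1 -89.4  13. ] [356.9 -74.6   0. ]
back wall top corners [491.2 -22.9  27. ] [504.  -66.8  27. ] scene [501.6 -57.3  27. ] [489.6 -19.   27. ]
fittings ends top [489.1 -44.6   8. ] [396.3 -72.1   8. ] scene [491.6 -44.1   8. ] [397.7 -68.3   8. ]
grip top in scene [527.4 -30.4  66. ] [500.1 -37.2  66. ]
```

```bash
cat >> h.py <<'E'
C=np.array([494.8,-252.0]); A=np.radians(112.); PIV=C+41*np.array([np.cos(A),np.sin(A)])
def pinxy(a): p=A+np.pi-a; return PIV+58*np.array([np.cos(p),np.sin(p)])
def toolR(xdir,tilt=0):
    "x_t along horizontal azimuth xdir (rad), tool down; returns rpy"
    return R.from_euler('z',xdir)*R.from_euler('x',np.pi)
def rpy(r): return r.as_euler('xyz')
E
python3 - <<'E'
from h import *
s,t=load('scene0'),load('top0')
print('pin',pinxy(0),proj(t,[*pinxy(0),128]),proj(t,[*pinxy(0),106]),proj(s,[*pinxy(0),128]),proj(s,[*pinxy(0),106]),'piv',proj(s,[*PIV,105]),proj(t,[*PIV,105]))
for n,(u,v) in dict(refstand=(264,206),casting=(384,184),bearing=(262.5,235.5),block=(268,308)).items(): print(n,onz(t,u,v,5).round())
print(onz(s,272,236,3).round(), onz(s,333,164,3).round())
for a in (0,1,1.95):
    o=rpy(toolR(A-a)); print(a,o,robot.inverse_kinematics([*pinxy(a),111],o))
print(robot.inverse_kinematics([*pinxy(0),190],rpy(toolR(A))))
g=np.array([514.4,-35.4]); 
for x in (196.6,16.6):
    o=rpy(toolR(np.radians(x))); print('grasp',x,robot.inverse_kinematics([*g,28],o), robot.inverse_kinematics([*g,260],o))
E
```

```text
pin [ 501.16831209 -267.76212553] [319.14358903 263.2880591 ] [318.32666053 262.97008988] [359.07744181 198.35092793] [357.81489767 205.15247431] piv [351.70042704 223.42414964] [295.71250948 272.53429645]
refstand [ 646. -140.    5.]
casting [ 698. -450.    5.]
bearing [ 570. -135.    5.]
block [ 385. -146.    5.]
[ 644. -132.    3.] [ 697. -445.    3.]
0 [3.14159265 0.         1.95476876] [-0.68694546  0.38351844  1.63717196  0.          1.12090226 -1.0709179 ]
1 [3.14159265 0.         0.95476876] [-7.46126626e-01  3.00098646e-01  1.76301141e+00 -4.44089210e-16
  1.07848260e+00 -1.30099062e-01]
1.95 [3.14159265 0.         0.00476876] [-7.06905327e-01  2.27281789e-01  1.86538700e+00 -4.44089210e-16
  1.04892387e+00  8.59122237e-01]
[-0.68694546  0.31139797  1.53427594  0.          1.29591874 -1.0709179 ]
grasp 196.6 [-2.85287199e-01  4.09680296e-01  1.84936089e+00 -4.44089210e-16
  8.82551470e-01 -2.14580818e+00] [-2.85287199e-01  1.71002876e-01  1.54561971e+00 -4.44089210e-16
  1.42497007e+00 -2.14580818e+00]
grasp 16.6 [-2.85287199e-01  4.09680296e-01  1.84936089e+00 -4.44089210e-16
  8.82551470e-01  9.95784472e-01] [-2.85287199e-01  1.71002876e-01  1.54561971e+00 -4.44089210e-16
  1.42497007e+00  9.95784472e-01]
```

```bash
cat >> h.py <<'E'
GZ=24.  # TCP below grip centre-> chute frame tcp z offset set after grasp
def pour_pose(lip,faz,th,sgn,tz):
    """lip world xyz, spout azimuth faz, tilt th; sgn=-1: x_t=-x_c, +1: x_t=x_c ; tz= TCP z in grip frame (neg below centre)"""
    f=np.array([np.cos(faz),np.sin(faz),0]); up=np.array([0,0,1.])
    xc=-(np.cos(th)*f-np.sin(th)*up); zc=np.sin(th)*f+np.cos(th)*up; yc=np.cross(zc,xc)
    tcp=np.array(lip)+161*xc+(43.5+tz)*zc
    M=np.stack([sgn*xc,-sgn*yc,-zc],1)
    return tcp,rpy(R.from_matrix(M))
E
python3 - <<'E'
from h import *
for sgn in (-1,1):
  for faz in (110,130,150,170,180,190,200,210,230):
    F=np.radians(faz); f=np.array([np.cos(F),np.sin(F)]); r=[]
    for th in (0,25,50):
        p,o=pour_pose([*(C-8*f),100],F,np.radians(th),sgn,-16); q=robot.inverse_kinematics(p,o); r.append(None if q is None else np.round(q,2))
    print(sgn,faz,*[x if x is None else x.tolist() for x in r],p.round())
E
```

```text
-1 110 [-0.8, 0.57, 1.29, 0.0, 1.29, -1.15] [-0.66, 0.3, 1.63, -0.3, 0.86, -0.85] [-0.43, 0.17, 1.95, -1.11, 0.66, 0.02] [ 526. -337.  241.]
-1 130 [-0.72, 0.61, 1.21, 0.0, 1.32, -1.42] [-0.67, 0.3, 1.64, -0.12, 0.78, -1.3] [-0.57, 0.08, 2.05, -0.98, 0.28, -0.41] [ 553. -321.  241.]
-1 150 [-0.64, 0.63, 1.18, -0.0, 1.33, -1.68] [-0.68, 0.29, 1.64, 0.09, 0.78, -1.77] [-0.75, 0.04, 2.1, 0.88, 0.23, -2.59] [ 573. -297.  241.]
-1 170 [-0.56, 0.62, 1.19, 0.0, 1.33, -1.95] [-0.68, 0.29, 1.64, 0.28, 0.84, -2.23] None [ 584. -268.  241.]
-1 180 [-0.52, 0.61, 1.22, 0.0, 1.31, -2.09] [-0.69, 0.3, 1.64, 0.35, 0.89, -2.44] [-0.98, 0.09, 2.04, 1.11, 0.79, 3.0] [ 585. -252.  241.]
-1 190 [-0.48, 0.58, 1.26, -0.0, 1.3, -2.23] [-0.69, 0.3, 1.64, 0.4, 0.96, -2.63] [-1.02, 0.14, 1.99, 1.06, 0.95, 2.9] [ 584. -236.  241.]
-1 200 [-0.45, 0.56, 1.31, -0.0, 1.28, -2.37] [-0.69, 0.3, 1.63, 0.44, 1.02, -2.81] [-1.04, 0.19, 1.92, 1.0, 1.1, 2.81] [ 580. -221.  241.]
-1 210 [-0.42, 0.52, 1.36, -0.0, 1.25, -2.52] [-0.69, 0.3, 1.63, 0.46, 1.1, -2.98] [-1.04, 0.24, 1.85, 0.94, 1.24, 2.73] [ 573. -207.  241.]
-1 2
[... 652 characters left out ...]
  241.]
1 180 [-0.52, 0.61, 1.22, -0.0, 1.31, 1.05] [-0.69, 0.3, 1.64, 0.35, 0.89, 0.71] [-0.98, 0.09, 2.04, 1.11, 0.79, -0.14] [ 585. -252.  241.]
1 190 [-0.48, 0.58, 1.26, -0.0, 1.3, 0.91] [-0.69, 0.3, 1.64, 0.4, 0.96, 0.51] [-1.02, 0.14, 1.99, 1.06, 0.95, -0.25] [ 584. -236.  241.]
1 200 [-0.45, 0.56, 1.31, -0.0, 1.28, 0.77] [-0.69, 0.3, 1.63, 0.44, 1.02, 0.33] [-1.04, 0.19, 1.92, 1.0, 1.1, -0.33] [ 580. -221.  241.]
1 210 [-0.42, 0.52, 1.36, -0.0, 1.25, 0.62] [-0.69, 0.3, 1.63, 0.46, 1.1, 0.16] [-1.04, 0.24, 1.85, 0.94, 1.24, -0.41] [ 573. -207.  241.]
1 230 [-0.38, 0.45, 1.49, -0.0, 1.2, 0.32] [-0.7, 0.31, 1.62, 0.46, 1.25, -0.15] [-1.02, 0.35, 1.7, 0.82, 1.5, -0.56] [ 553. -183.  241.]
```

```bash
python3 - <<'E'
from h import *
robot.move_ptp([497.5,-266.,165],rpy(toolR(A)))
print(robot.current_t()); robot.move_gripper(0.45); print(robot.current_t(),robot.current_tcp_pos(),robot.current_gripper_width())
grab('wrist','w1');grab('scene','s1');grab('top','t1')
E
```

```text
3.1583
4.1167 [ 497.48820084 -266.01130841  164.98675494] 0.4518896663199068
```

View pics/w1.png

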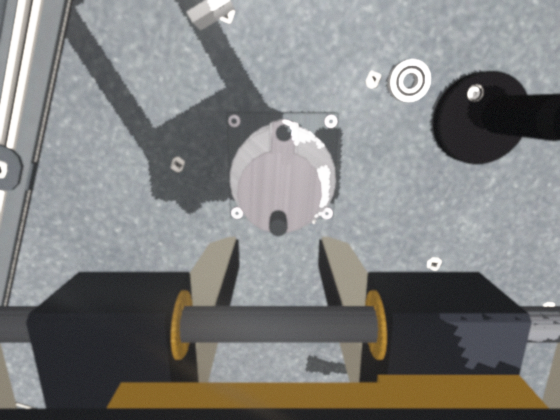

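View pics/s1.png

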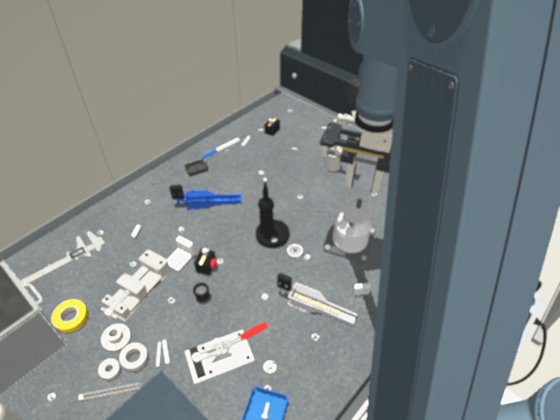

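The wrist view shows the pin at (278,222), the pivot at (284,131) and the foot bolts at (234,120), (331,121), (327,213) and (237,213). The pin is centred between the fingers.

```bash
python3 - <<'E'
from h import *
w=load('w1')
print('pin base',onz(w,278,230,106),'top',onz(w,278.5,216,128),'piv',onz(w,284,131,105))
b=[onz(w,*p,6)for p in[(234,120.5),(331,121),(327,213),(237,213)]]; print(np.round(b,1),np.mean(b,0))
print(w['eye'],pinxy(0))
cv2.imwrite('pics/w1c.png',cv2.resize(w['img'][100:250,210:350],None,fx=4,fy=4,interpolation=cv2.INTER_CUBIC))
E
```

```text
pin base [ 501.82976258 -274.24213974  106.        ] top [ 495.52085486 -257.71222677  128.        ] piv [ 479.90290405 -209.48689389  105.        ]
[[ 437.5 -224.3    6. ]
 [ 521.2 -191.     6. ]
 [ 554.6 -274.3    6. ]
 [ 471.1 -308.     6. ]] [ 496.11670989 -249.4318546     6.        ]
[ 470.11493045 -195.03023503  330.83830576] [ 501.16831209 -267.76212553]
```

View pics/w1c.png

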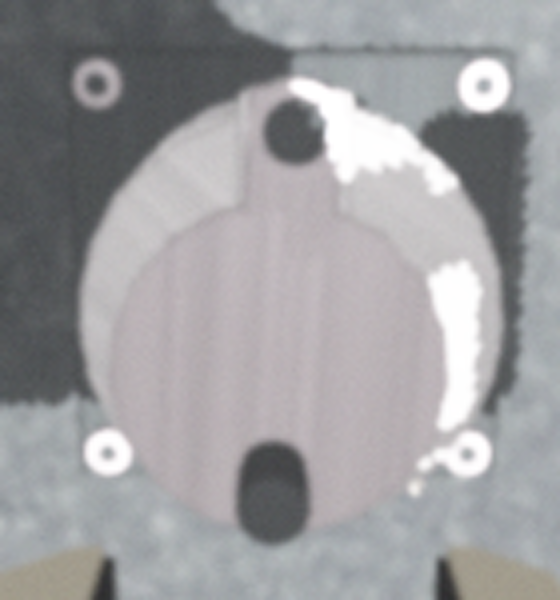

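```bash
python3 - <<'E'
from h import *
w=load('w1')
print('pin top',onz(w,278.2,227.3,128),'base',onz(w,278.2,218.5,106),'piv',onz(w,283.6,132.5,105),'disc',onz(w,210+278/4,100+365/4,105))
E
```

```text
pin top [ 498.16307355 -264.75752967  128.        ] base [ 498.7688957  -266.28657787  106.        ] piv [ 480.02492187 -210.47304702  105.        ] disc [ 492.36670199 -248.06127252  105.        ]
```

```bash
sed -i 's/^C=np.array(\[494.8,-252.0\])/C=np.array([495.2,-250.6])/' h.py; python3 - <<'E'
from h import *
robot.move_linear([498.4,-265.5,111],rpy(toolR(A-0.05)),speed=120)
robot.move_gripper(0.21); print(robot.current_t(),robot.current_contact_force(),robot.current_gripper_width())
for a in (0.4,0.8,1.2,1.6,2.0):
    r=robot.move_linear([*pinxy(a),111],rpy(toolR(A-a)),speed=70,f_stop=12); print(a,r,robot.current_t(),np.round(robot.current_contact_force(),1))
    if r: break
grab('wrist','w2');grab('top','t2')
E
```

```text
5.4667 [-0.0663927   0.26755749  0.20031067] 0.21039313459373124
0.4 False 5.9667 [0.2 0.2 0.1]
0.8 False 6.5167 [-0.  -0.1 -0.9]
1.2 False 7.0667 [ 0.3 -0.1 -0.2]
1.6 False 7.6167 [-0.6 -0.9  0.4]
2.0 False 8.1667 [-1.5 -0.8 -0.1]
```

View pics/w2.png

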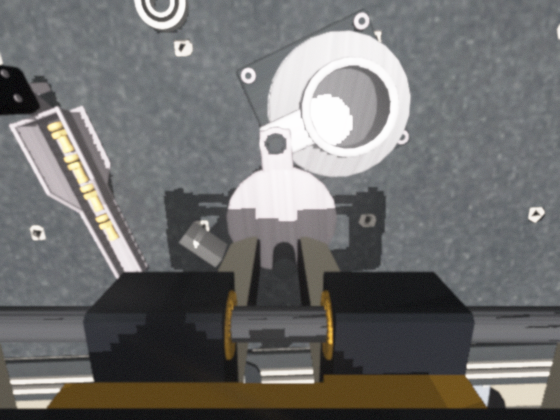

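The cover is wide open: mouth at (349,107), pivot at (275,143), pin between the jaws. I'll use this view to refine the mouth, then lift off.

```bash
python3 - <<'E'
from h import *
w=load('w2'); print('mouth',onz(w,349,107,100),'piv',onz(w,275.5,143,105),C,PIV)
cv2.imwrite('pics/w2c.png',cv2.resize(w['img'][0:290,0:430],None,fx=1.8,fy=1.8,interpolation=cv2.INTER_CUBIC))
p=robot.current_tcp_pos(); robot.move_gripper(0.45)
robot.move_linear([p[0],p[1],200],speed=250)
print(robot.current_t()); grab('wrist','w3');grab('top','t3');grab('scene','s3')
E
```

```text
mouth [ 495.81631301 -247.93583564  100.        ] piv [ 480.04329593 -210.48889621  105.        ] [ 495.2 -250.6] [ 479.84112967 -212.58546196]
9.375
```

View pics/w3.png

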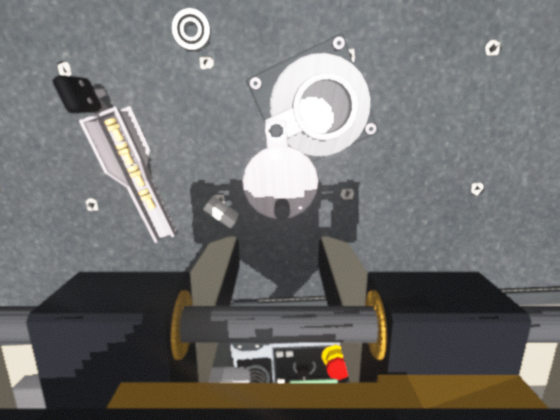

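View pics/t3.png

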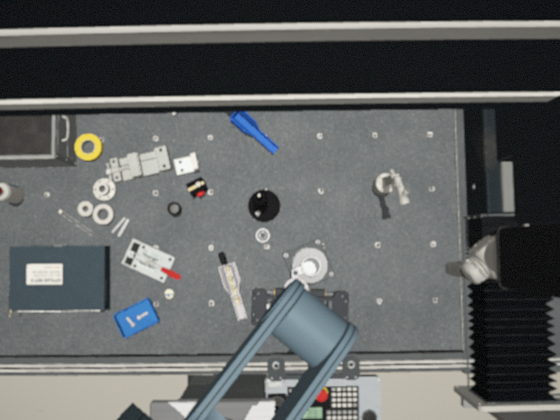

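```bash
python3 - <<'E'
from h import *
w=load('w3'); print(w['eye'])
g=np.array([514.4,-35.4,46]); y=np.radians(16.6); X=np.array([np.cos(y),np.sin(y),0]);Y=np.array([-np.sin(y),np.cos(y),0]);Z=np.array([0,0,1])
cs=[g+a*16*X+b*7*Y+c*Z for a in(-1,1) for b in (-1,1) for c in (-24,20)]
im=cv2.resize(w['img'][50:260,40:200],None,fx=4,fy=4,interpolation=cv2.INTER_CUBIC)[:840]
def dot(P,col):
    q=(proj(w,P)-[40,50])*4+1.5; cv2.circle(im,tuple(int(v) for v in q),3,col,-1)
for c in cs: dot(c,(0,0,255))
dot(g-161*X-43.5*Z,(0,255,0))
for b in (-1,1): dot(g-161*X+b*9*Y-43.5*Z,(0,255,0)); dot(g-19*X+b*19.5*Y+(27-46)*Z,(255,0,0))
cv2.imwrite('pics/w3c.png',cv2.resize(im,None,fx=.7,fy=.7))
print(onz(w,344+1.5-14.5,107,100), onz(w,331,104,100))
E
```

```text
[ 498.83396244 -213.09532282  366.29514274]
[ 494.77053779 -252.69534309  100.        ] [ 496.94569646 -252.70199483  100.        ]
```

View pics/w3c.png

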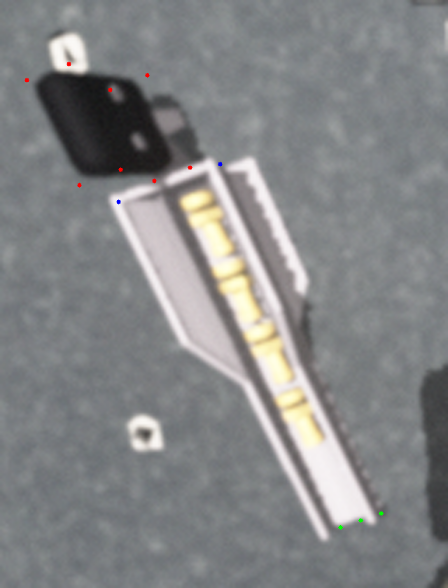

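Projected onto the wrist crop, the measured grip, back wall and lip land within about 2 mm of the picture. All four fittings lie in the channel. I'll grasp the grip now.

```bash
python3 - <<'E'
from h import *
o=rpy(toolR(np.radians(16.6)))
robot.move_ptp([514.2,-36,130],o); print(robot.current_t())
r=robot.move_linear([514.2,-36,28],o,speed=120,f_stop=10); print(r,robot.current_t(),robot.current_contact_force())
grab('wrist','w4')
if not r:
    robot.move_gripper(0.0); print(robot.current_t(),robot.current_gripper_width()*93,robot.current_contact_force(),robot.current_tcp_pos())
grab('top','t4');grab('scene','s4')
E
```

```text
10.375
False 11.375 [-0.22400076 -0.18666978  0.34522826]
11.9917 13.698032096288658 [-0.39505498  0.39566663  2.87469575] [514.30887839 -35.92879571  28.18206464]
```

```bash
python3 - <<'E'
from h import *
s,t=load('s4'),load('w4')
a=cv2.resize(s['img'][240:340,250:370],(720,600)); cv2.imwrite('pics/s4c.png',a)
E
```

View pics/s4c.png

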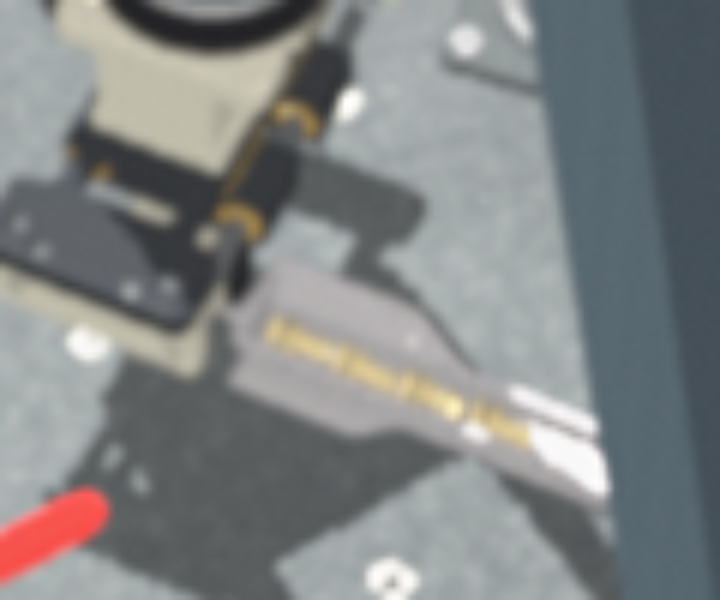

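View pics/w4.png

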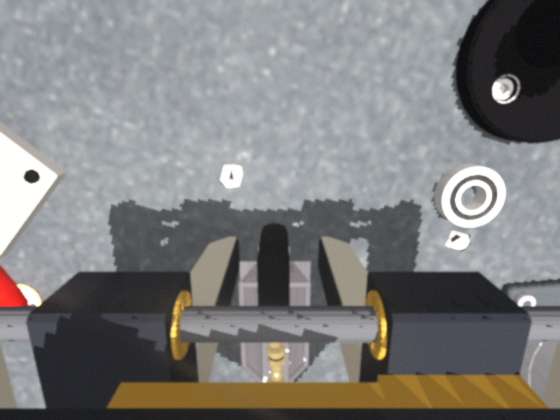

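The grip reads 13.7 mm, against 14 mm expected. I'll lift it a little and check for droop.

```bash
python3 - <<'E'
from h import *
p=robot.current_tcp_pos(); 
robot.move_linear([514.2,-36,68],speed=60); print(robot.current_t(),robot.current_contact_force(),robot.current_ft_torque(),robot.current_gripper_width()*93)
s=grab('scene','s5');t=grab('top','t5')
cv2.imwrite('pics/s5c.png',cv2.resize(s['img'][240:340,250:370],(720,600)))
cv2.imwrite('pics/t5c.png',cv2.resize(t['img'][230:330,190:310],(720,600)))
E
```

```text
12.9083 [ 0.10832224 -0.47770603 -1.9040515 ] [0.01917508 0.07405809 0.03948585] 13.88429723347154
```

View pics/s5c.png

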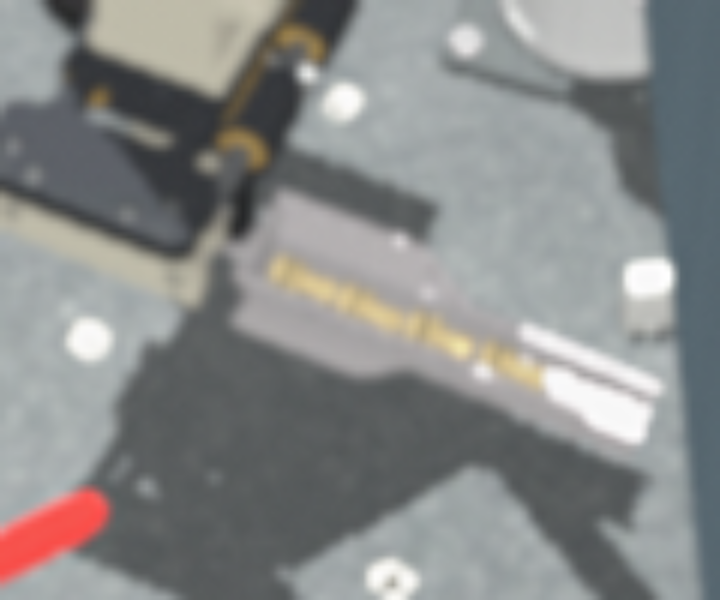

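View pics/t5c.png

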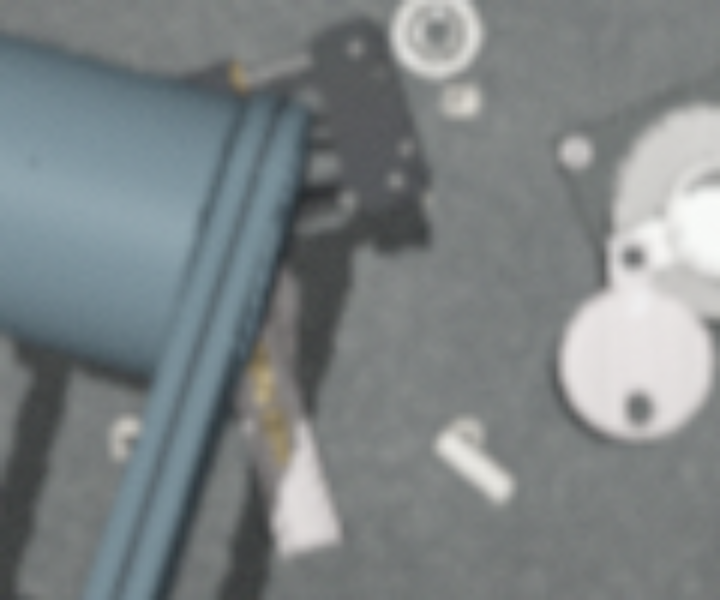

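```bash
python3 - <<'E'
from h import *
s,t=load('s5'),load('t5')
y=np.radians(16.6)
for dr in (0,3,6,10):
    th=np.radians(dr); f=-np.array([np.cos(y),np.sin(y),0]);up=np.array([0,0,1.]); g=np.array([514.2,-36,86])
    xc=-(np.cos(th)*f-np.sin(th)*up); zc=np.sin(th)*f+np.cos(th)*up; yc=np.cross(zc,xc)
    out=[]
    for P in (g-161*xc-43.5*zc+11*yc-2*zc,g-161*xc-43.5*zc-11*yc+10*zc):
        out+=[((proj(s,P)-[250,240])*6).round(),((proj(t,P)-[190,230])*6).round()]
    print(dr,*out)
E
```

```text
0 [634. 450.] [287. 551.] [660. 380.] [337. 539.]
3 [624. 460.] [287. 542.] [651. 390.] [336. 531.]
6 [612. 468.] [286. 532.] [642. 400.] [335. 523.]
10 [596. 479.] [284. 518.] [627. 412.] [334. 511.]
```

No droop: the lip is within about 1 mm of the level prediction, and the grip hasn't slipped. Next I'll carry the chute high and level to the canister, then check the lip over the mouth at a small tilt.

```bash
cat >> h.py <<'E'
M=np.array([495.4,-250.0]); TZ=-18.
def pp(fo,lz,deg,faz=np.pi):
    f=np.array([np.cos(faz),np.sin(faz)]); return pour_pose([*(M+fo*f),lz],faz,np.radians(deg),1,TZ)
E
python3 - <<'E'
from h import *
o=rpy(toolR(np.radians(16.6)))
p1,o1=pp(-10,215,0); p2,o2=pp(-10,112,8)
print(p1,o1,p2,o2)
robot.move_linear([514.2,-36,240],o,speed=140); print(robot.current_t())
robot.move_linear(p1,o1,speed=130); print(robot.current_t())
s=grab('scene','s6');grab('top','t6')
robot.move_linear(p2,o2,speed=80); print(robot.current_t(),robot.current_gripper_width()*93)
s=grab('scene','s7');t=grab('top','t7');grab('wrist','w7')
cv2.imwrite('pics/s7c.png',cv2.resize(s['img'][150:290,260:450],(760,560)))
cv2.imwrite('pics/t7c.png',cv2.resize(t['img'][180:330,240:400],(640,600)))
E
```

```text
[ 666.4 -250.   240.5] [ 3.14159265e+00  0.00000000e+00 -2.22044605e-16] [ 661.28424499 -250.          159.65870501] [ 3.14159265e+00 -1.39626340e-01 -2.22044605e-16]
14.3833
16.55
17.8167 13.84419262862996
```

View pics/s7c.png

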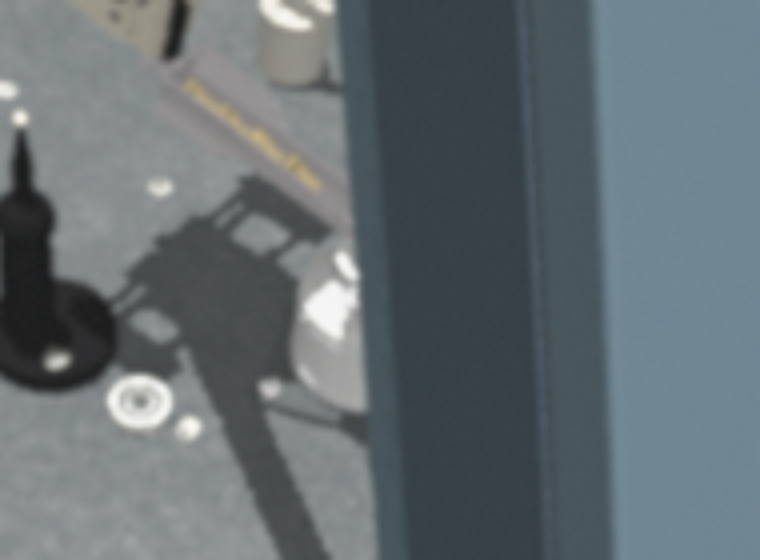

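View pics/t7c.png

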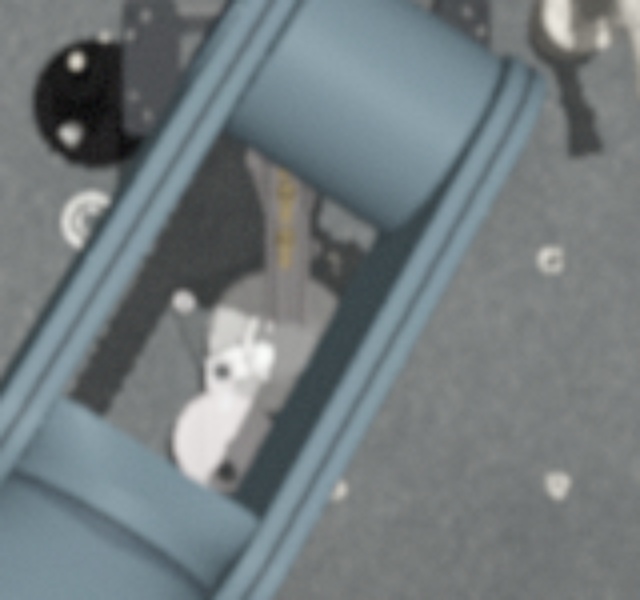

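```bash
python3 - <<'E'
from h import *
t=load('t7'); im=t['img'].copy()
big=cv2.resize(im[220:310,270:350],None,fx=7,fy=7,interpolation=cv2.INTER_CUBIC); big=cv2.convertScaleAbs(big,alpha=1.3,beta=20)
def dot(P,col):
    q=(proj(t,P)-[270,220])*7+3; cv2.circle(big,tuple(int(v) for v in q),2,col,-1)
for k in np.linspace(0,2*np.pi,36): dot([*(M+20*np.array([np.cos(k),np.sin(k)])),100],(0,255,0))
for k in np.linspace(0,2*np.pi,36): dot([*(M+42*np.array([np.cos(k),np.sin(k)])),68],(255,0,255))
for b in (-11.5,11.5): dot([M[0]+10,M[1]+b,118],(0,0,255))
cv2.imwrite('pics/t7d.png',big)
E
```

```text
(no output)
```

View pics/t7d.png

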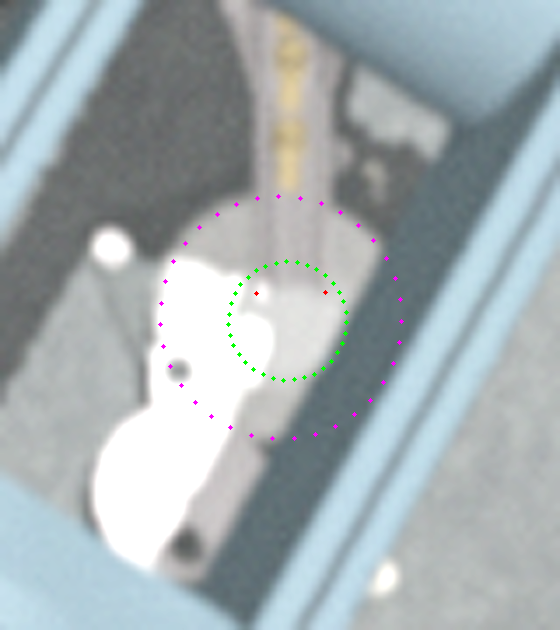

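Lip and mouth line up: the projected rim and lip marks sit on the picture to about 2 mm. Pouring now, turning about the lip.

```bash
python3 - <<'E'
from h import *
sched=[(-9,105,11),(-9,104,21),(-8.5,101,31),(-8,98,40),(-7,96,48)]
P=[pp(*a) for a in sched]
for p,o in P: print(p.round(),np.round(robot.inverse_kinematics(p,o),2))
for (p,o),a in zip(P,sched):
    robot.move_linear(p,o,speed=80); print(a,robot.current_t(),np.round(robot.current_contact_force(),2)); grab('top',f'tp{a[2]}')
robot.sleep(0.5); print(robot.current_t(),robot.current_contact_force(),robot.current_gripper_width()*93); t=grab('top','t8');s=grab('scene','s8')
cv2.imwrite('pics/t8c.png',cv2.resize(t['img'][180:330,240:400],(640,600)))
ims=[cv2.resize(load(f'tp{k}')['img'][210:310,260:360],(260,260)) for k in (11,21,31,40,48)]
cv2.imwrite('pics/tpm.png',np.vstack([np.hstack(ims[:3]),np.hstack(ims[3:]+[cv2.resize(t['img'][210:310,260:360],(260,260))])]))
E
```

```text
[ 658. -250.  161.] [-0.58  0.46  1.4   0.12  1.12  0.95]
[ 646. -250.  186.] [-0.65  0.34  1.57  0.27  0.95  0.8 ]
[ 629. -250.  206.] [-0.74  0.24  1.73  0.5   0.82  0.55]
[ 610. -250.  221.] [-0.84  0.16  1.88  0.78  0.75  0.24]
[ 591. -250.  233.] [-0.94  0.11  2.01  1.06  0.76 -0.08]
(-9, 105, 11) 18.2167 [ 0.2  -0.3  -1.46]
(-9, 104, 21) 18.7583 [ 0.26  0.54 -1.97]
(-8.5, 101, 31) 19.2833 [ 0.16 -0.14 -2.39]
(-8, 98, 40) 19.7833 [ 0.08 -0.69 -1.45]
(-7, 96, 48) 20.2667 [ 0.33  0.32 -2.28]
20.8167 [ 0.62541218  0.20174838 -2.42080591] 13.779164535165817
```

View pics/tpm.png

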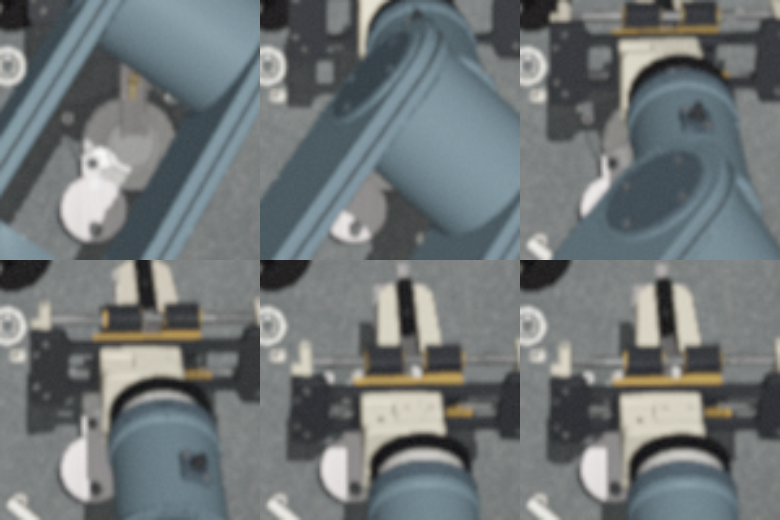

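View pics/t8c.png

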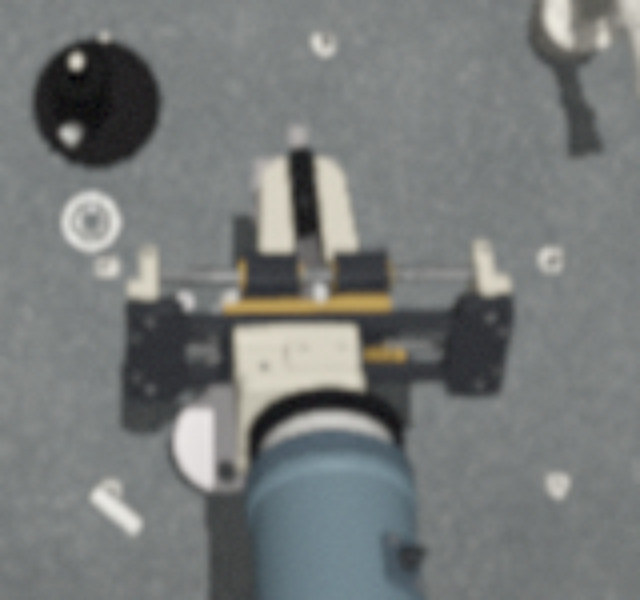

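View pics/s8.png

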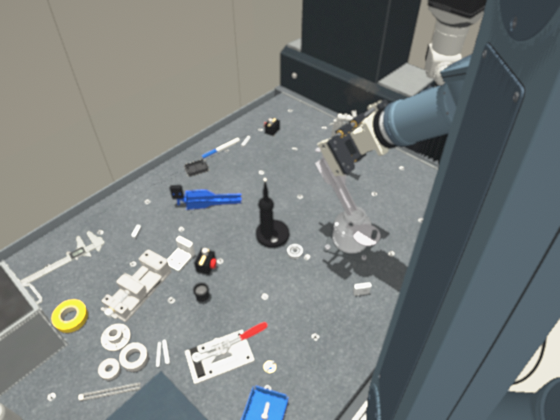

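```bash
python3 - <<'E'
from h import *
f=[]
for k in range(5): f.append(robot.current_contact_force()); robot.sleep(0.06)
print(np.mean(f,0))
s=grab('scene','s9'); cv2.imwrite('pics/s9c.png',cv2.resize(s['img'][150:260,300:400],None,fx=5.4,fy=5.4,interpolation=cv2.INTER_CUBIC))
E
```

```text
[-0.08836409  0.22587601 -2.16871496]
```

View pics/s9c.png

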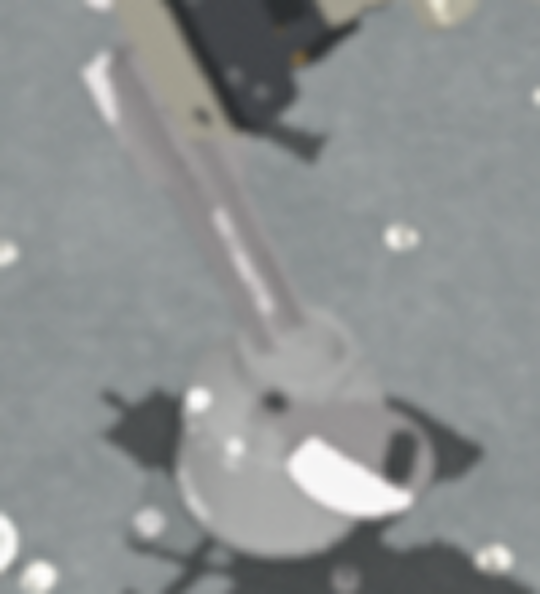

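No yellow remains in the visible channel. I'll tilt back about the lip, with the lip still over the mouth, and check that the channel is empty and the canister holds four.

```bash
python3 - <<'E'
from h import *
for a in [(-8,99,38),(-9,103,26),(-10,107,13),(-10,135,6)]:
    robot.move_linear(*pp(*a),speed=130)
t=grab('top','t10');s=grab('scene','s10');print(robot.current_t(),robot.current_gripper_width()*93)
p,o=pp(-10,215,0); robot.move_linear(p,o,speed=150); print(robot.current_t())
t2=grab('top','t11');s=grab('scene','s11')
f=lambda d:cv2.resize(d['img'][190:310,250:370],(390,390),interpolation=cv2.INTER_CUBIC)
cv2.imwrite('pics/t10c.png',np.hstack([f(t),f(t2)]))
cv2.imwrite('pics/s11c.png',cv2.resize(s['img'][120:260,260:440],None,fx=4,fy=4,interpolation=cv2.INTER_CUBIC))
E
```

```text
23.0167 14.102091440720189
23.5917
```

View pics/t10c.png

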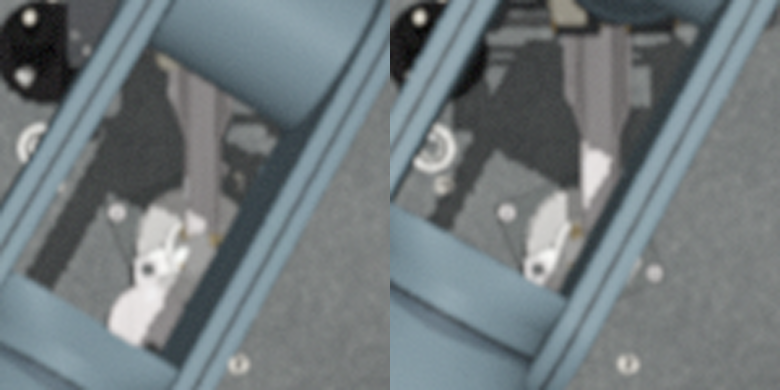

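View pics/s11c.png

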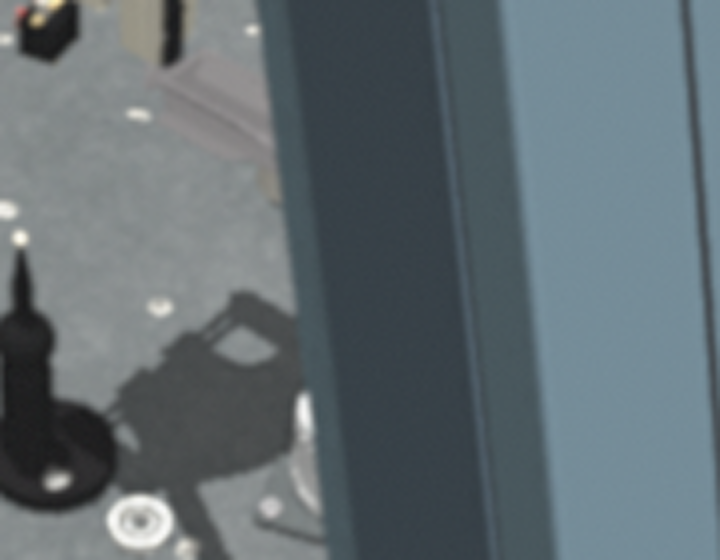

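The chute is empty, and yellow shows only inside the mouth. I'll carry the chute back to where it stood and set it down.

```bash
python3 - <<'E'
from h import *
o=rpy(toolR(np.radians(16.6)))
robot.move_linear([514.2,-36,240],o,speed=200); print(robot.current_t())
t=grab('top','t12')
robot.move_linear([514.2,-36,40],speed=180)
s=grab('scene','s12')
r=robot.move_linear([514.2,-36,27.5],speed=30,f_stop=6); print(r,robot.current_t(),robot.current_tcp_pos(),robot.current_contact_force(),robot.current_ft_torque())
t2=grab('top','t13')
f=lambda d,a,b,c,e:cv2.resize(d['img'][a:b,c:e],(390,390),interpolation=cv2.INTER_CUBIC)
cv2.imwrite('pics/t12c.png',np.hstack([f(t,230,310,280,360),f(t2,230,310,280,360)]))
cv2.imwrite('pics/s12c.png',cv2.resize(s['img'][180:330,250:400],None,fx=4,fy=4,interpolation=cv2.INTER_CUBIC))
E
```

```text
25.1583
True 26.95 [514.31243036 -35.98842945  28.05097225] [-0.46200604  0.01881634  3.83398752] [-0.0193466   0.28350646 -0.04932936]
```

View pics/t12c.png

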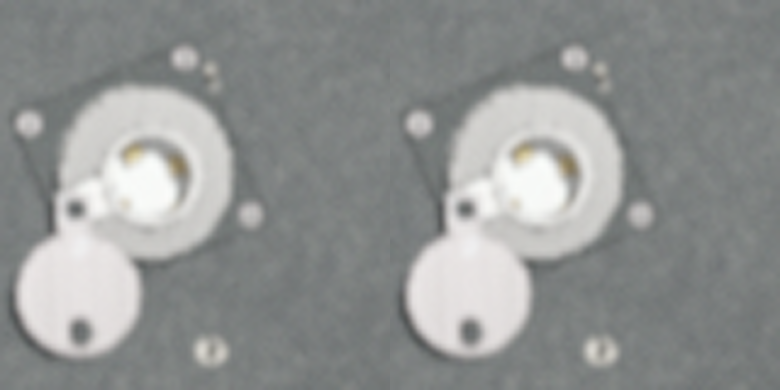

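View pics/s12c.png

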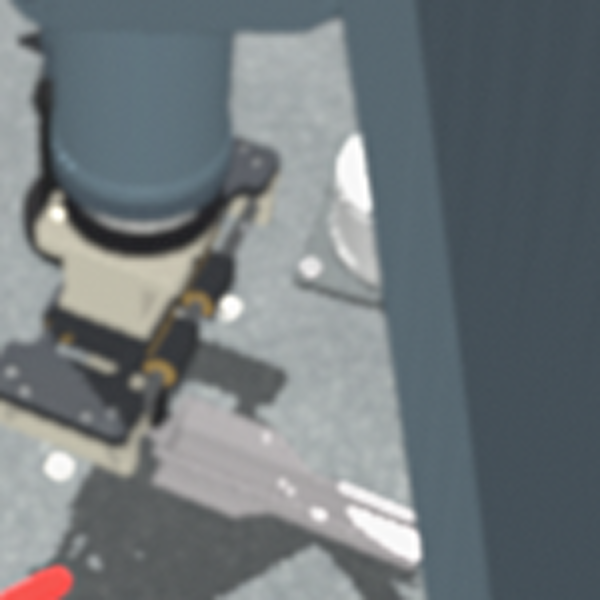

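```bash
python3 - <<'E'
from h import *
robot.move_gripper(0.45); print(robot.current_t(),robot.current_gripper_width()*93)
robot.move_linear([514.2,-36,130],speed=150)
t=grab('top','t14')
a=1.97; robot.move_ptp([*pinxy(a),175],rpy(toolR(A-a))); print(robot.current_t())
w=grab('wrist','w14'); t=grab('top','t15'); s=grab('scene','s14'); print(onz(load('t12'),296.4,297.3,120),pinxy(1.97))
cv2.imwrite('pics/s14c.png',cv2.resize(s['img'][180:330,250:400],None,fx=4,fy=4,interpolation=cv2.INTER_CUBIC))
E
```

```text
27.6667 42.030768739365655
29.375
[ 422.76610752 -213.9159517   120.        ] [ 421.84785727 -211.70208433]
```

View pics/w14.png

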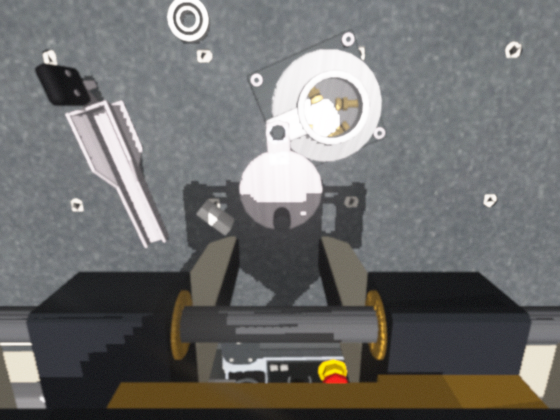

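View pics/s14c.png

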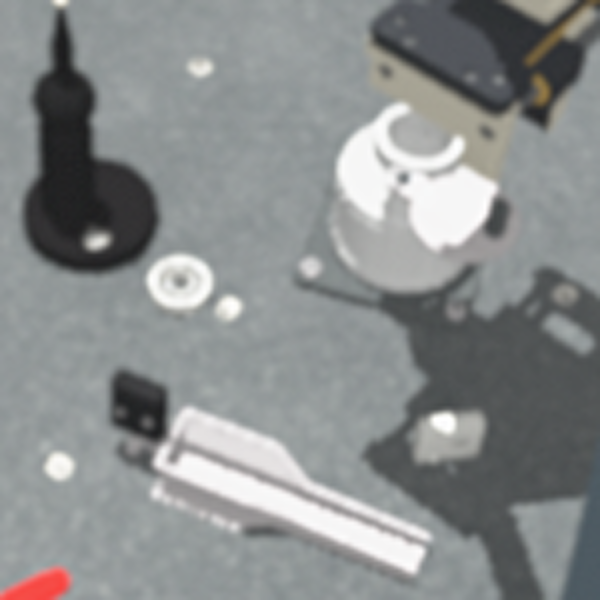

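The chute lies flat and empty, and the pin at (282,215) is between the fingers. I'll enlarge the mouth to count the fittings before shutting the cover.

```bash
python3 - <<'E'
from h import *
w=load('w14'); cv2.imwrite('pics/w14c.png',cv2.resize(w['img'][60:150,285:395],None,fx=7,fy=7,interpolation=cv2.INTER_CUBIC))
E
```

```text
(no output)
```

View pics/w14c.png

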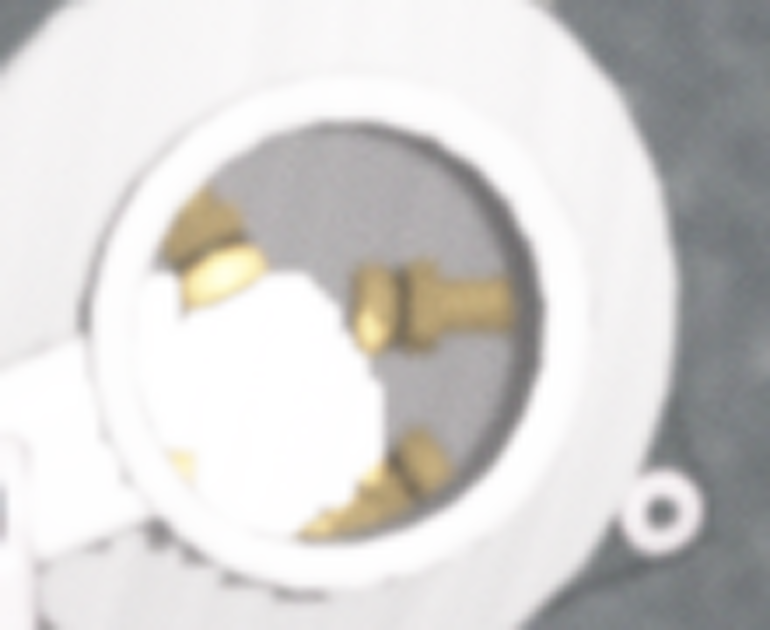

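Four fittings are visible on the canister floor: three in full, and the edge of a fourth at crop (180,465). Now I'll shut the cover.

```bash
python3 - <<'E'
from h import *
robot.move_linear([*pinxy(1.97),111],rpy(toolR(A-1.97)),speed=120,f_stop=15)
robot.move_gripper(0.21); print(robot.current_t(),robot.current_contact_force())
for a in (1.6,1.2,0.8,0.4,0.12):
    r=robot.move_linear([*pinxy(a),111],rpy(toolR(A-a)),speed=70,f_stop=15); print(a,r,np.round(robot.current_contact_force(),1))
    if r: break
r=robot.move_linear([*pinxy(-0.15),111],rpy(toolR(A)),speed=25,f_stop=8); print(r,robot.current_t(),np.round(robot.current_contact_force(),1),robot.current_tcp_pos(),pinxy(0))
p=robot.current_tcp_pos(); robot.move_gripper(0.45); robot.move_linear([p[0],p[1],200],speed=150)
print(robot.current_t()); grab('wrist','w16');grab('top','t16');grab('scene','s16')
E
```

```text
30.8083 [ 0.87130179 -0.27713105  0.632388  ]
1.6 False [ 0.   0.7 -0.2]
1.2 False [ 0.3 -0.3 -0.1]
0.8 False [-0.8 -0.1  0.1]
0.4 False [-0.9 -0.9 -0.2]
0.12 False [-0.5 -0.3 -0. ]
True 33.9 [-1.8 -0.9  0.6] [ 504.37589035 -264.36288615  110.57063313] [ 501.56831209 -266.36212553]
35.25
```

View pics/w16.png

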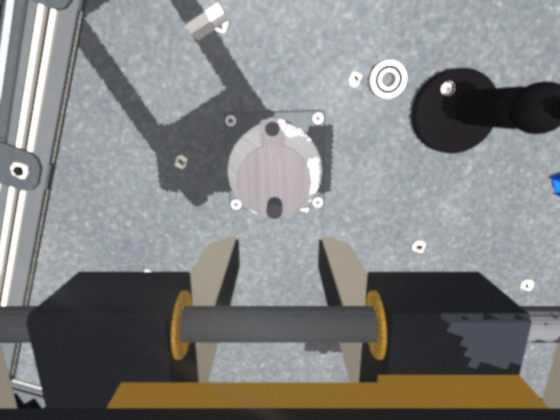

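```bash
python3 - <<'E'
from h import *
w=load('w16'); 
crop_=w['img'][100:230,210:350]; cv2.imwrite('pics/w16c.png',cv2.resize(crop_,None,fx=4.4,fy=4.4,interpolation=cv2.INTER_CUBIC))
m=(w['img'][190:225,262:288].max(2)<75); ys,xs=np.nonzero(m); print(xs.min()+262,xs.max()+262,ys.min()+190,ys.max()+190)
u=(xs.min()+xs.max())/2+262
for v,z in ((ys.max()+190-6,128),(ys.min()+190+6,106)):
    P=onz(w,u,v,z); print(P)
    Q=onz(w,272,129,105); print(Q,np.degrees(np.arctan2(*(P-Q)[1::-1])),np.hypot(*(P-Q)[:2]))
b=[onz(w,*p,6)for p in[(231,120),(318,118.5),(318,202),(236.5,204.5)]]
for i,j in ((1,0),(2,3)): print(np.degrees(np.arctan2(*(b[i]-b[j])[1::-1])))
print(np.mean(b,0))
t=load('t16');s=load('s16')
cv2.imwrite('pics/f.png',np.hstack([cv2.resize(t['img'][190:330,200:360],(400,350)),cv2.resize(s['img'][160:340,190:400],(400,350))]))
E
```

```text
270 279 199 203
[ 498.17856158 -253.71878493  128.        ]
[ 480.18678738 -210.79037407  105.        ] -67.26090048629115 46.54623934939427
[ 502.1636197  -265.57681895  106.        ]
[ 480.18678738 -210.79037407  105.        ] -68.14248687091583 59.02995596180163
21.17262385208718
22.08959046991013
[ 496.24915472 -249.3155334     6.        ]
```

View pics/w16c.png

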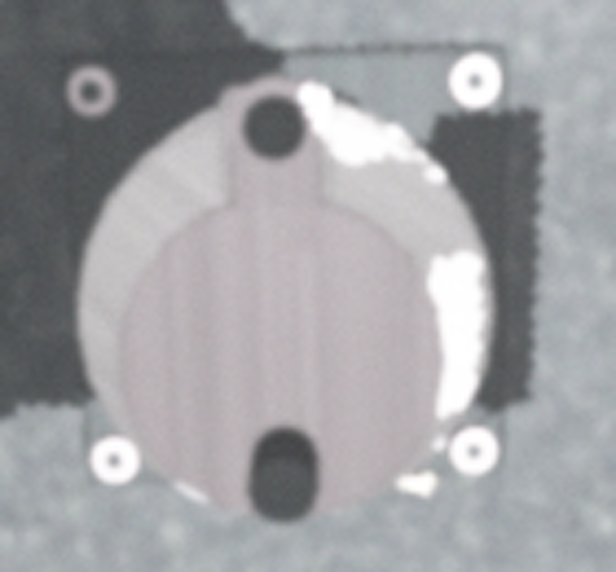

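View pics/f.png

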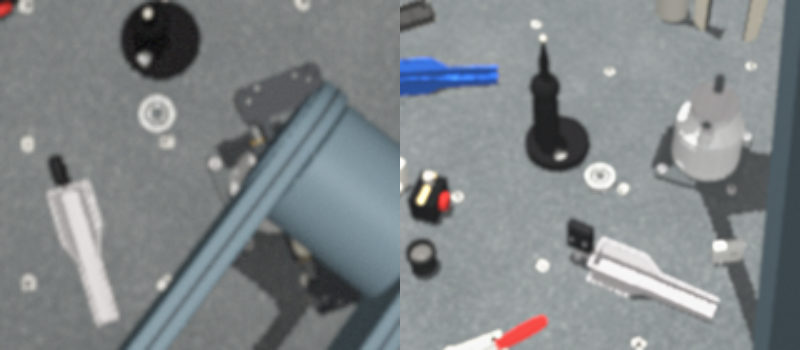

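The cover's pin lies along -68°, where shut is -68.4°, and it had stopped against its stop. The chute lies flat and empty, and the bystanders haven't moved. Handing in.

```bash
python3 - <<'E'
from h import *
print(robot.current_t(),robot.current_contact_force()); robot.hand_in()
E
```

```text
35.4 [ 0.5091613   0.21080904 -0.78026017]
the job is handed in; nothing more can be done
```

I opened the cover to about 1.95 rad, poured the fittings into the canister, set the empty chute back where it had stood and shut the cover. The job was handed in at 35.4 s of the 72 s allowed; no verdict was reported.

**Fittings:** Just before I shut the cover, the wrist picture showed brass on the canister floor. Three fittings were clear; the fourth was only an edge, partly hidden by glare, so it is less certain. The chute was empty and no fitting was seen on the worktop.

**Cover:** It was pushed until it met its stop, at about 8 N. The pin's direction then measured -68.1°, against about -68.4° for shut, which is well within 0.12 rad.

**Chute:** It lies flat on the worktop, with its grip about 215 mm from the mouth. That level reading is by eye from the pictures and the height at contact, not a measured angle.

**Bystanders:** The ones I could see in the last pictures looked unmoved, also by eye. I did not check all seven one by one.

**Disagreements:** Before I opened it, the cover's pin measured about 3 to 5 mm from where a shut cover would put it, so it may have started slightly open. Camera estimates of the canister's centre differed by up to 3 mm, so I used an average.

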